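Refill the empty places of a roller flow rack

ROBOT

A 7-joint arm with a two-finger parallel gripper is mounted at the origin on a cart in front of the work surface, level with it; the furniture and walls round the work are solid. World frame = base frame: x ahead of the robot, y to its left, z up, the work surface at z = 0. Lengths are in m, angles in rad, forces in N, time in s.
With the tool pointing down it reaches from about 0.425 to 0.925 m from the base axis. Payload 6.8 kg.
Tool frame: the origin (TCP) lies midway between the tips of the shut fingers; the grasp point (between the pads) lies 19 mm behind it; x points along the fingers, y is the direction in which the jaws open and shut, and the axes are right-handed (so a half turn about x gives the same grasp; the last joint's range is limited). The gripper opens to 85 mm and grips with 20 to 120 N. Pads are 22 mm wide; open, the fingers measure 114 mm over their backs; the gripper's body (76 mm by 85 mm) begins 54 mm behind the grasp point. The pads swing forward as they close: fully open they stand 13 mm farther back than shut.
Start: joints at [-1.284, 0.477, 0.022, 1.555, -0.011, 1.109, -0.083], TCP at [0.26, 0.623, 0.231] pointing down, gripper open.
Joint ranges: [-2.96, 2.96], [-0.34, 2.1], [-1.41, 1.46], [0.24, 2.44], [-1.37, 4.51], [0.17, 1.92], [-2.96, 2.96]. Speed limits (rad/s): [2.39, 2.39, 3.14, 3.14, 3.14, 3.14, 3.14].

INTERFACE

Orientations are given as [roll, pitch, yaw] about the fixed x, y, z axes, in that order (R = Rz(yaw) Ry(pitch) Rx(roll)).
In Python, from cell import bot, optics gives the robot as it stands.
- The arm moves only by the tool move_arm, never from a script. Its argument "moves" is a list of rows, each an object of numbers: "tx", "ty", "tz": the shift along the world's x, y, z in mm; "ax", "ay", "az": the turn, a rotation vector about the world's x, y, z in degrees; "gripper": the opening, from -1 (shut) to 1 (fully open). In form: [{"tx": .., "ty": .., "tz": .., "ax": .., "ay": .., "az": .., "gripper": ..}, ...]. A call has 1 to 5 rows; each row is the pose to reach, as a shift and turn from the pose measured when the call began; what a row does not reach only later rows make up. A row lasts 1/8 s, in which the tool goes at most 62.5 mm and 10.7 degrees, less where a joint would pass 70% of its speed; a pose out of reach is approached as far as the arm can. A call with a gripper value outside its range is refused whole. The fingers move at their own pace and stop on an object; "newtons" is the grip in N (left out, the last holds). Time passes only in rows, so rows that repeat a pose let the fingers close. It gives the time, the measured TCP pose, the force and the opening at its end, in the units of the state.
- bot.read_state(): the state, without advancing time (a new reading comes with each control period).
- optics.camera(name): name is "scene" or "top" or "wrist"; returns a dict with "pixels" (384x512x3 uint8, blue, green, red), "fx", "fy", "cx", "cy" (pixels), "distortion" ([k1, k2, p1, p2, k3] as OpenCV has them; the pictures are not rectified), "R" (3x3) and "t" (3): a world point X has camera coordinates R X + t; the wrist camera has in their place "tool_from_camera" (4x4, takes a point from camera to tool coordinates, whose origin is the TCP and whose axes are the tool frame's). Camera axes: x right, y down, z forward; pixel columns grow to the right and rows downward; lengths in m; the calibration is good to about 2 mm. A picture is of the moment at which its call begins: read the wrist's pose just before it. There is no depth.
- bot.sign_off(): hands the job in, once; it reports no verdict.
The state is a dict: "time": time; "qpos": joint angles; "dq": joint speeds; "joint_torque": joint torques, N m; "eef_pos": TCP position; "tool_rot": TCP orientation; "contact_force": force on the tool from outside, world axes, zero at the start; "torque": the same for the moment, N m; "width": finger opening in m.
Only numpy, scipy, OpenCV 4.12 (cv2) and the standard library are available. Lean on these libraries where they do the work, as an engineer would, in place of code of your own. Each camera call takes 0.05 s, during which the arm holds its last target. There are 200 camera calls.

TASK

The three sloping roller lanes each have room for two of the small blue cases, one behind the other, lengthwise. Fill only the empty places with the spare cases from the black mat: set each spare down lengthwise at the upper end of a lane that is not yet full, let go of it there and let it roll down to the stop or against the case in front. Leave the cases already in the rack where they are and do not disturb the flat ink pad, the jar and the white cap on the mat.

Things in the scene. Friction and masses are not known exactly. Their poses are not given: they have to be found in the camera images.
- lane_a: Roller lane, one of three alike side by side; which lies where and how many cases each holds differ. Origin on the bench under its middle; y runs level along the lane to the upper (loading) end, x across, z up. The roller bed falls 8 degrees to -y; its surface is at y -0.113, z 0.042 at the stop, y 0.121, z 0.075 at the upper end (this frame)
- lane_a_stop (a point): Lower end of this lane's roller bed: point on the roller surface, mid-width, at the face of the steel stop plate, which stands 20 mm above the rollers. Two cases in line take 184 mm from here; the rest of the 236 mm lane stays clear
- lane_a_upper (a point): Upper end of this lane's roller bed: point on the roller surface, mid-width. Rollers turn freely, 24 mm thick, 34.5 mm apart. Side guides, 70 mm apart inside, 3 mm thick, stand 7 mm above the rollers: fingers holding a case must stay above them
- lane_b: Roller lane, one of three alike side by side; which lies where and how many cases each holds differ. Origin on the bench under its middle; y runs level along the lane to the upper (loading) end, x across, z up. The roller bed falls 8 degrees to -y; its surface is at y -0.113, z 0.042 at the stop, y 0.121, z 0.075 at the upper end (this frame)
- lane_b_stop (a point): Lower end of this lane's roller bed: point on the roller surface, mid-width, at the face of the steel stop plate, which stands 20 mm above the rollers. Two cases in line take 184 mm from here; the rest of the 236 mm lane stays clear
- lane_b_upper (a point): Upper end of this lane's roller bed: point on the roller surface, mid-width. Rollers turn freely, 24 mm thick, 34.5 mm apart. Side guides, 70 mm apart inside, 3 mm thick, stand 7 mm above the rollers: fingers holding a case must stay above them
- lane_c: Roller lane, one of three alike side by side; which lies where and how many cases each holds differ. Origin on the bench under its middle; y runs level along the lane to the upper (loading) end, x across, z up. The roller bed falls 8 degrees to -y; its surface is at y -0.113, z 0.042 at the stop, y 0.121, z 0.075 at the upper end (this frame)
- lane_c_stop (a point): Lower end of this lane's roller bed: point on the roller surface, mid-width, at the face of the steel stop plate, which stands 20 mm above the rollers. Two cases in line take 184 mm from here; the rest of the 236 mm lane stays clear
- lane_c_upper (a point): Upper end of this lane's roller bed: point on the roller surface, mid-width. Rollers turn freely, 24 mm thick, 34.5 mm apart. Side guides, 70 mm apart inside, 3 mm thick, stand 7 mm above the rollers: fingers holding a case must stay above them
- rack: Fixed dark steel base plate, 272 mm (x) by 246 mm (y), 6 mm thick, that carries the three lanes, 92 mm apart centre to centre along its x: cases in neighbouring lanes have 28 mm between them. Origin at the centre of its underside
- case_1_mid (a point): Small dark blue plastic case with fixed lid, 64 mm wide (x; 61 mm between the gripped sides), 91 mm long (y), 28 mm high (z), 0.11 to 0.23 kg. Point at its centre, half-way up. One of six alike: some start in the lanes, the spares on the mat, one of them on top of another. In a lane its y lies along the lane's y, either way round
- case_2_mid (a point): Small dark blue plastic case with fixed lid, 64 mm wide (x; 61 mm between the gripped sides), 91 mm long (y), 28 mm high (z), 0.11 to 0.23 kg. Point at its centre, half-way up. One of six alike: some start in the lanes, the spares on the mat, one of them on top of another. In a lane its y lies along the lane's y, either way round
- case_3_mid (a point): Small dark blue plastic case with fixed lid, 64 mm wide (x; 61 mm between the gripped sides), 91 mm long (y), 28 mm high (z), 0.11 to 0.23 kg. Point at its centre, half-way up. One of six alike: some start in the lanes, the spares on the mat, one of them on top of another. In a lane its y lies along the lane's y, either way round
- case_4_mid (a point): Small dark blue plastic case with fixed lid, 64 mm wide (x; 61 mm between the gripped sides), 91 mm long (y), 28 mm high (z), 0.11 to 0.23 kg. Point at its centre, half-way up. One of six alike: some start in the lanes, the spares on the mat, one of them on top of another. In a lane its y lies along the lane's y, either way round
- case_5_mid (a point): Small dark blue plastic case with fixed lid, 64 mm wide (x; 61 mm between the gripped sides), 91 mm long (y), 28 mm high (z), 0.11 to 0.23 kg. Point at its centre, half-way up. One of six alike: some start in the lanes, the spares on the mat, one of them on top of another. In a lane its y lies along the lane's y, either way round
- case_6_mid (a point): Small dark blue plastic case with fixed lid, 64 mm wide (x; 61 mm between the gripped sides), 91 mm long (y), 28 mm high (z), 0.11 to 0.23 kg. Point at its centre, half-way up. One of six alike: some start in the lanes, the spares on the mat, one of them on top of another. In a lane its y lies along the lane's y, either way round
- ink_pad_mid (a point): dark blue closed ink pad, 58 x 88 mm and only 18 mm high, flatter than a case and not one of them; stands on the mat, stays there. The point is at its centre
- oring_jar_mid (a point): white jar with black lid, 63 mm diameter, 61 mm high, on the mat, stays there. The point is on its axis, half-way up
- valve_cap_mid (a point): white ribbed screw cap, 44 mm diameter, 20 mm high, near the middle of the mat, stays there. The point is at its centre
- mat: fixed black rubber mat on the bench, 290 mm (x) by 236 mm (y), 3 mm thick, on which spares and bystanders stand; origin at the centre of its underside

How it is judged:
At the end, for the whole second after the job is handed in: Each lane holds two cases, one at the stop and one right behind it: within 10 mm along the lane, 8 mm across and in height, lengthwise within 0.12 rad, lid up (tilt under 0.22 rad), at rest (under 0.01 m/s); the cases first in the rack are still in place (x of case_1_mid in the frame of lane_a between -0.008 and 0.008 m and y of case_1_mid in the frame of lane_a between -0.0794 and -0.0594 m and z of case_1_mid in the frame of lane_a between 0.0543 and 0.0703 m and angle between each of case_1_mid, case_2_mid, case_3_mid's own z axis and vertical below 0.22 rad and angle between the x axis of each of case_1_mid, case_2_mid and the x axis of lane_a, either way round below 0.12 rad and linear speed of each of case_1, case_2, case_3 below 0.01 m/s and x of case_2_mid in the frame of lane_a between -0.008 and 0.008 m and y of case_2_mid in the frame of lane_a between 0.0117 and 0.0317 m and z of case_2_mid in the frame of lane_a between 0.0671 and 0.0831 m and x of case_3_mid in the frame of lane_b between -0.008 and 0.008 m and y of case_3_mid in the frame of lane_b between -0.0794 and -0.0594 m and z of case_3_mid in the frame of lane_b between 0.0543 and 0.0703 m and angle between the x axis of case_3_mid and the x axis of lane_b, either way round below 0.12 rad and ((x of case_4_mid in the frame of lane_b between -0.008 and 0.008 m and y of case_4_mid in the frame of lane_b between 0.0117 and 0.0317 m and z of case_4_mid in the frame of lane_b between 0.0671 and 0.0831 m and angle between case_4_mid's own z axis and vertical below 0.22 rad and angle between the x axis of case_4_mid and the x axis of lane_b, either way round below 0.12 rad and linear speed of case_4 below 0.01 m/s) or (x of case_5_mid in the frame of lane_b between -0.008 and 0.008 m and y of case_5_mid in the frame of lane_b between 0.0117 and 0.0317 m and z of case_5_mid in the frame of lane_b between 0.0671 and 0.0831 m and angle between case_5_mid's own z axis and vertical below 0.22 rad and angle between the x axis of case_5_mid and the x axis of lane_b, either way round below 0.12 rad and linear speed of case_5 below 0.01 m/s) or (x of case_6_mid in the frame of lane_b between -0.008 and 0.008 m and y of case_6_mid in the frame of lane_b between 0.0117 and 0.0317 m and z of case_6_mid in the frame of lane_b between 0.0671 and 0.0831 m and angle between case_6_mid's own z axis and vertical below 0.22 rad and angle between the x axis of case_6_mid and the x axis of lane_b, either way round below 0.12 rad and linear speed of case_6 below 0.01 m/s)) and ((x of case_4_mid in the frame of lane_c between -0.008 and 0.008 m and y of case_4_mid in the frame of lane_c between -0.0794 and -0.0594 m and z of case_4_mid in the frame of lane_c between 0.0543 and 0.0703 m and angle between case_4_mid's own z axis and vertical below 0.22 rad and angle between the x axis of case_4_mid and the x axis of lane_c, either way round below 0.12 rad and linear speed of case_4 below 0.01 m/s) or (x of case_5_mid in the frame of lane_c between -0.008 and 0.008 m and y of case_5_mid in the frame of lane_c between -0.0794 and -0.0594 m and z of case_5_mid in the frame of lane_c between 0.0543 and 0.0703 m and angle between case_5_mid's own z axis and vertical below 0.22 rad and angle between the x axis of case_5_mid and the x axis of lane_c, either way round below 0.12 rad and linear speed of case_5 below 0.01 m/s) or (x of case_6_mid in the frame of lane_c between -0.008 and 0.008 m and y of case_6_mid in the frame of lane_c between -0.0794 and -0.0594 m and z of case_6_mid in the frame of lane_c between 0.0543 and 0.0703 m and angle between case_6_mid's own z axis and vertical below 0.22 rad and angle between the x axis of case_6_mid and the x axis of lane_c, either way round below 0.12 rad and linear speed of case_6 below 0.01 m/s)) and ((x of case_4_mid in the frame of lane_c between -0.008 and 0.008 m and y of case_4_mid in the frame of lane_c between 0.0117 and 0.0317 m and z of case_4_mid in the frame of lane_c between 0.0671 and 0.0831 m and angle between case_4_mid's own z axis and vertical below 0.22 rad and angle between the x axis of case_4_mid and the x axis of lane_c, either way round below 0.12 rad and linear speed of case_4 below 0.01 m/s) or (x of case_5_mid in the frame of lane_c between -0.008 and 0.008 m and y of case_5_mid in the frame of lane_c between 0.0117 and 0.0317 m and z of case_5_mid in the frame of lane_c between 0.0671 and 0.0831 m and angle between case_5_mid's own z axis and vertical below 0.22 rad and angle between the x axis of case_5_mid and the x axis of lane_c, either way round below 0.12 rad and linear speed of case_5 below 0.01 m/s) or (x of case_6_mid in the frame of lane_c between -0.008 and 0.008 m and y of case_6_mid in the frame of lane_c between 0.0117 and 0.0317 m and z of case_6_mid in the frame of lane_c between 0.0671 and 0.0831 m and angle between case_6_mid's own z axis and vertical below 0.22 rad and angle between the x axis of case_6_mid and the x axis of lane_c, either way round below 0.12 rad and linear speed of case_6 below 0.01 m/s))); the robot touches nothing.
It fails at once if a case is held or pushed by the gripper in the lower half of the lane instead of being let go at the upper end and rolling down ((contact force between the fingers and case_4 above 1 N and x of case_4_mid in the frame of lane_c between -0.04 and 0.04 m and y of case_4_mid in the frame of lane_c between -0.1294 and -0.0194 m and z of case_4_mid in the frame of lane_c between 0 and 0.0823 m) or (contact force between the fingers and case_5 above 1 N and x of case_5_mid in the frame of lane_c between -0.04 and 0.04 m and y of case_5_mid in the frame of lane_c between -0.1294 and -0.0194 m and z of case_5_mid in the frame of lane_c between 0 and 0.0823 m) or (contact force between the fingers and case_6 above 1 N and x of case_6_mid in the frame of lane_c between -0.04 and 0.04 m and y of case_6_mid in the frame of lane_c between -0.1294 and -0.0194 m and z of case_6_mid in the frame of lane_c between 0 and 0.0823 m)).
It fails at once if a bystander on the mat (ink pad, jar or cap) is moved more than 3 cm (distance of any of ink_pad_mid, oring_jar_mid, valve_cap_mid from where it was at the start of the episode above 0.03 m).
It fails at once if a case already in the rack at the start is moved more than 2 cm (distance of any of case_1_mid, case_2_mid, case_3_mid from where it was at the start of the episode above 0.02 m).
It also fails if it takes over 61 s, if anything falls off the work surface, if the arm or the gripper's body presses on something with over 40 N, if the wrist force passes 120 N, or if a joint passes its speed limit or range.

## Working session

There is one attempt and no reset: what is moved stays moved. The work goes in short steps, Python scripts to look and compute and a tool call to move; the robot and the scene stay as the last step left them, time stands still between calls to the robot, and variables do not carry over. Pictures are saved under pics/ and viewed, on a budget of 10 in all, crops included, one or two more only if the job needs it, and the job is handed in when it is done.

Besides the shell and the picture viewer there is one more tool, called as name([rows], argument=value, ...), one row to a line, values as JSON. move_arm: Moves the arm, as the interface text tells. Its arguments: {"type":"object","properties":{"moves":{"type":"array","items":{"type":"object","properties":{"tx":{"type":"number"},"ty":{"type":"number"},"tz":{"type":"number"},"ax":{"type":"number"},"ay":{"type":"number"},"az":{"type":"number"},"gripper":{"type":"number"}}}},"newtons":{"type":"number"}},"required":["moves"]}

```bash
mkdir -p pics; cat > h.py <<'E'
import numpy as np, cv2
from cell import bot, optics
def K(c): return np.array([[c['fx'],0,c['cx']],[0,c['fy'],c['cy']],[0,0,1.]])
def snap(name,fn,crop=None,s=1):
    st=bot.read_state(); c=optics.camera(name); im=c['pixels']
    np.savez('pics/'+fn+'.npz',**{k:np.array(v) for k,v in c.items()},pos=st['eef_pos'],rot=st['tool_rot'])
    if crop: x0,y0,x1,y1=crop; im=im[y0:y1,x0:x1]
    cv2.imwrite('pics/'+fn+'.png',cv2.resize(im,None,fx=s,fy=s,interpolation=cv2.INTER_CUBIC)); return c,st
def pose(fn):
    c=dict(np.load('pics/'+fn+'.npz'))
    if 'R' in c: return c,c['R'],c['t']
    from scipy.spatial.transform import Rotation as Ro
    T=np.eye(4); T[:3,:3]=Ro.from_euler('xyz',c['rot']).as_matrix(); T[:3,3]=c['pos']
    M=np.linalg.inv(T@c['tool_from_camera']); return c,M[:3,:3],M[:3,3]
def ray(fn,uv,z):
    c,R,t=pose(fn); z=np.broadcast_to(z,(len(uv),))
    p=cv2.undistortPoints(np.array(uv,float).reshape(-1,1,2),K(c),c['distortion']).reshape(-1,2)
    d=np.c_[p,np.ones(len(p))]@R; o=-R.T@t
    return o+d*((z-o[2])/d[:,2])[:,None]
def proj(fn,X):
    c,R,t=pose(fn); return cv2.projectPoints(np.array(X,float).reshape(-1,1,3),cv2.Rodrigues(R)[0],t,K(c),c['distortion'])[0].reshape(-1,2)
E
python3 - <<'E'
from h import *
print(bot.read_state())
snap('top','top1',None,1.56); snap('scene','scene1',None,1.56)
E
```

```text
{'time': 0.0, 'qpos': array([-1.2840834 ,  0.47778856,  0.02236282,  1.5564541 , -0.01153697,
        1.10926103, -0.08313745]), 'dq': array([ 8.90653745e-05,  1.57941353e-03, -9.43243131e-04,  2.31501574e-03,
        1.04192916e-03,  2.19227917e-03, -4.19358253e-04]), 'joint_torque': array([ 7.23939247e-04, -5.96455371e+01,  1.60813451e+00, -2.81186950e+01,
        1.24637739e-02,  9.44473461e-03,  1.08074795e-05]), 'eef_pos': array([0.25942165, 0.62252798, 0.23033275]), 'tool_rot': array([-1.50926414,  1.56901338, -1.90412995]), 'contact_force': array([ 0.47576788,  0.67966169, -0.04778151]), 'torque': array([ 0.01364909,  0.02039718, -0.04170987]), 'width': 0.08569950416894055}
```

View pics/top1.png

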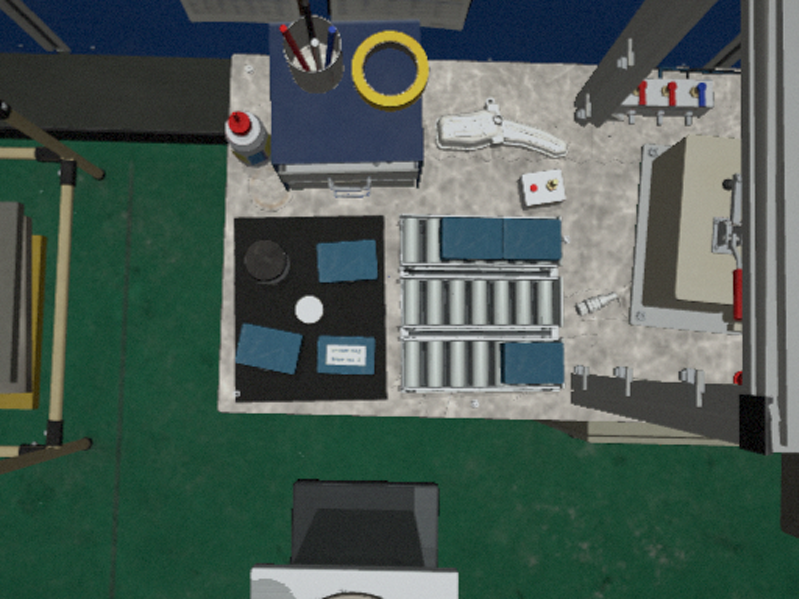

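View pics/scene1.png

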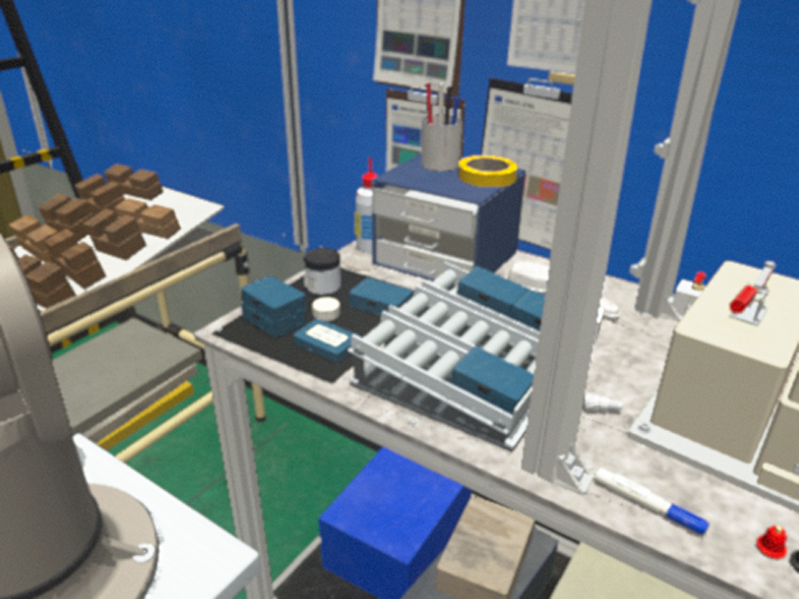

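The top view shows the rack on the right with its stops at the right end. The far lane (a) is full, the middle one (c) is empty, and the near one (b) holds one case. On the mat, the stack of two is at about (269,349), a single case is at (347,260), and the ink pad with the white label is at (346,355). The scene view confirms the stack. I'll enlarge a crop to measure from.

```bash
python3 - <<'E'
from h import *
im=cv2.imread('pics/top1.png'); c=np.load('pics/top1.npz')['pixels']
cv2.imwrite('pics/top1c.png',cv2.resize(c[130:262,142:372],None,fx=3.4,fy=3.4,interpolation=cv2.INTER_CUBIC))
print(ray('top1',[(234/1.56,217/1.56),(385/1.56,398/1.56)],0.003))
E
```

```text
[[ 0.69086213  0.20383647  0.003     ]
 [ 0.4130491  -0.04084691  0.003     ]]
```

View pics/top1c.png

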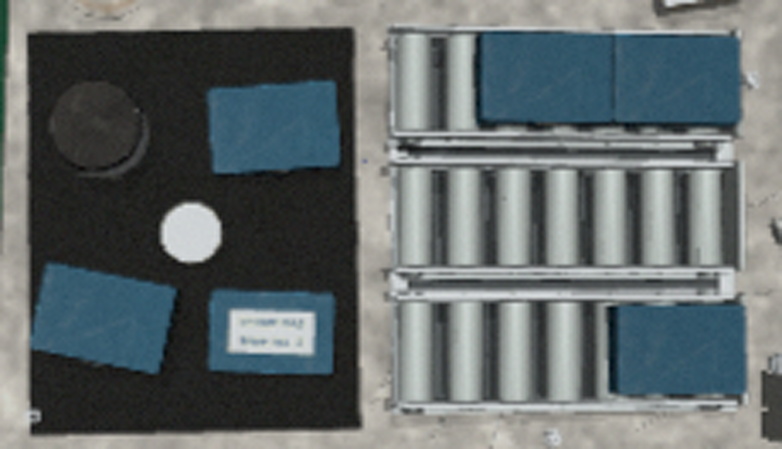

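```bash
cat > m.py <<'E'
from h import *
def px(l): return (np.array(l,float)+.5)/3.4-.5+[142,130]
def rect(n,l,z):
    P=ray('top1',px(l),z); c=P.mean(0)
    d=(P[0]-P[1])+(P[3]-P[2]); e=(P[0]-P[3])+(P[1]-P[2])
    print(n,c.round(4),'L',(np.linalg.norm(d)/2).round(4),'W',(np.linalg.norm(e)/2).round(4),'yaw of long axis from +y deg',np.degrees(np.arctan2(-d[0],d[1])).round(2), np.degrees(np.arctan2(e[1],e[0])).round(2))
rect('stack',[(45,263),(176,287),(160,374),(32,348)],.059)
rect('single',[(208,88),(336,81),(341,165),(215,173)],.031)
rect('pad',[(209,291),(334,291),(333,374),(209,372)],.021)
rect('b1',[(612,305),(745,304),(746,396),(612,396)],.0763)
rect('a1',[(614,36),(739,38),(740,124),(614,121)],.0763)
rect('a2',[(480,32),(614,36),(614,121),(479,122)],.089)
# lane inner guides at left end z~.082 and right end
for n,l in {'c':[(397,166),(397,267),(740,166),(738,267)],'b':[(395,302),(395,402),(740,300),(740,403)]}.items():
    P=ray('top1',px(l),[.082,.082,.049,.049]); print(n,P.round(4).tolist())
E
python3 m.py
```

```text
stack [0.4854 0.1345 0.059 ] L 0.0899 W 0.0593 yaw of long axis from +y deg -9.53 -7.59
single [0.6232 0.0225 0.031 ] L 0.0896 W 0.0601 yaw of long axis from +y deg 4.89 5.64
pad [0.4789 0.0216 0.021 ] L 0.0877 W 0.0577 yaw of long axis from +y deg 0.93 1.26
b1 [ 0.4729 -0.256   0.0763] L 0.0903 W 0.0616 yaw of long axis from +y deg 1.59 1.03
a1 [ 0.6567 -0.2523  0.0763] L 0.0857 W 0.0587 yaw of long axis from +y deg 0.35 1.06
a2 [ 0.6538 -0.1622  0.089 ] L 0.0907 W 0.0594 yaw of long axis from +y deg 0.86 0.69
c [[0.5922, -0.0629, 0.082], [0.5241, -0.0645, 0.082], [0.6018, -0.3022, 0.049], [0.5314, -0.3016, 0.049]]
b [[0.5005, -0.0637, 0.082], [0.4338, -0.0653, 0.082], [0.5086, -0.3032, 0.049], [0.4376, -0.3039, 0.049]]
```

```bash
cat >> h.py <<'E'
from scipy.spatial.transform import Rotation as Ro
def goal(p,yaw,tilt=0,flip=False):
    "tool x down, y along lane/case x at yaw deg; tilt about lane x; print shift mm and rotvec deg"
    s=bot.read_state(); R0=Ro.from_euler('xyz',s['tool_rot']).as_matrix(); out=[]
    for sg in (1,-1):
        B=np.array([[0,sg,0],[0,0,-sg],[-1,0,0.]]) # columns: tool x=-z, y=sg*x
        B=np.column_stack([[0,0,-1],[sg,0,0],np.cross([0,0,-1],[sg,0,0])])
        Rg=Ro.from_euler('z',yaw,degrees=True).as_matrix()@Ro.from_euler('x',tilt,degrees=True).as_matrix()@B
        out.append(np.degrees(Ro.from_matrix(Rg@R0.T).as_rotvec()))
    v=min(out,key=np.linalg.norm)
    print('pos',s['eef_pos'].round(4),'T',round(s['time'],2),'w',round(s['width'],4),'F',np.round(s['contact_force'],1),'shift',((np.array(p)-s['eef_pos'])*1000).round(1),'turn',v.round(2),'other',np.round(max(out,key=np.linalg.norm),1),'q1,q7',s['qpos'][[0,6]].round(2))
E
python3 - <<'E'
from h import *
R=Ro.from_euler('xyz',bot.read_state()['tool_rot']).as_matrix();print(R.round(3))
goal([.485,.1345,.2],-9)
E
```

```text
[[-0.001  0.385  0.923]
 [-0.002  0.923 -0.385]
 [-1.    -0.002  0.   ]]
pos [0.2594 0.6226 0.2304] T 0.1 w 0.0853 F [ 0.8  1.4 -0.5] shift [ 225.6 -488.1  -30.4] turn [ 5.000e-02 -9.000e-02 -7.638e+01] other [1.000e-01 1.000e-01 1.036e+02] q1,q7 [-1.28 -0.08]
```

move_arm([
  {"tx": 25, "ty": -54, "tz": 0, "az": -9},
  {"tx": 50, "ty": -108, "tz": 0, "az": -18},
  {"tx": 75, "ty": -162, "tz": 0, "az": -27},
  {"tx": 100, "ty": -216, "tz": 0, "az": -36},
  {"tx": 125, "ty": -270, "tz": 0, "az": -45},
])

```text
invalid input at $.moves[0]: expected keys tx, ty, tz, ax, ay, az, gripper
```

move_arm([
  {"tx": 25, "ty": -54, "tz": 0, "az": -9},
  {"tx": 50, "ty": -108, "tz": 0, "az": -18},
  {"tx": 75, "ty": -162, "tz": 0, "az": -27},
  {"tx": 100, "ty": -216, "tz": 0, "az": -31},
  {"tx": 100, "ty": -218, "tz": 0, "az": -31},
])

```text
invalid input at $.moves[0]: expected keys tx, ty, tz, ax, ay, az, gripper
```

```bash
python3 - <<'E'
from h import *
goal([.4854,.1345,.039],-9)
snap('wrist','w1',None,1.5)
E
```

```text
pos [0.2594 0.6226 0.2304] T 0.1 w 0.0853 F [ 0.8  1.4 -0.5] shift [ 226.  -488.1 -191.4] turn [ 5.000e-02 -9.000e-02 -7.638e+01] other [1.000e-01 1.000e-01 1.036e+02] q1,q7 [-1.28 -0.08]
```

View pics/w1.png

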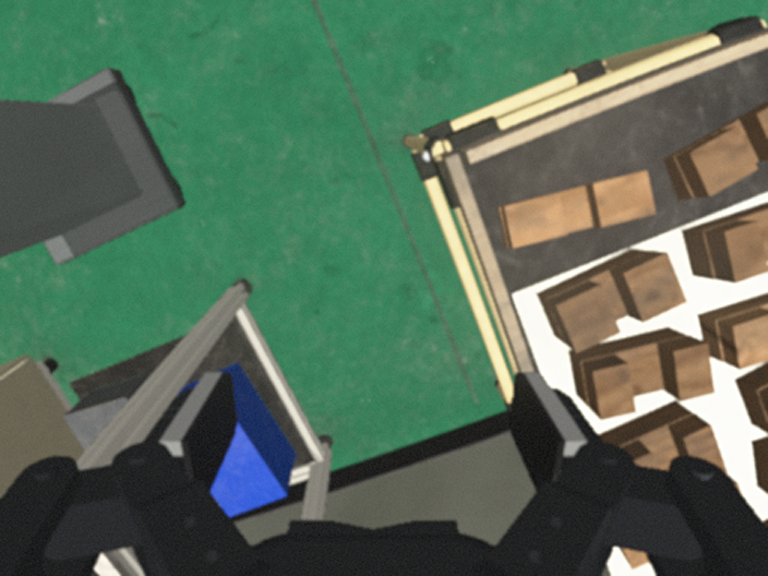

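The move was refused because every row needs all seven keys. This wrist picture is therefore from the start pose, and shows only the floor and the pallet. I'll resend it.

move_arm([
  {"tx": 25, "ty": -54, "tz": 0, "ax": 0, "ay": 0, "az": -9, "gripper": 1},
  {"tx": 50, "ty": -108, "tz": 0, "ax": 0, "ay": 0, "az": -18, "gripper": 1},
  {"tx": 75, "ty": -162, "tz": 0, "ax": 0, "ay": 0, "az": -27, "gripper": 1},
  {"tx": 100, "ty": -216, "tz": 0, "ax": 0, "ay": 0, "az": -36, "gripper": 1},
  {"tx": 125, "ty": -270, "tz": 0, "ax": 0, "ay": 0, "az": -45, "gripper": 1},
])

```text
time: 0.78
eef_pos: [0.385, 0.3507, 0.2305]
tool_rot: [-1.586, 1.569, -2.771]
contact_force: [1.0, 0.3, 0.2]
width: 0.0854
```

move_arm([
  {"tx": 25, "ty": -54, "tz": 0, "ax": 0, "ay": 0, "az": -9, "gripper": 1},
  {"tx": 50, "ty": -108, "tz": 0, "ax": 0, "ay": 0, "az": -18, "gripper": 1},
  {"tx": 75, "ty": -162, "tz": 0, "ax": 0, "ay": 0, "az": -27, "gripper": 1},
  {"tx": 100, "ty": -216, "tz": 0, "ax": 0, "ay": 0, "az": -31, "gripper": 1},
  {"tx": 100, "ty": -218, "tz": 0, "ax": 0, "ay": 0, "az": -31, "gripper": 1},
])

```text
time: 1.4
eef_pos: [0.4864, 0.1276, 0.2307]
tool_rot: [-0.251, 1.57, -1.987]
contact_force: [-0.9, 0.3, -0.4]
width: 0.0852
```

```bash
python3 - <<'E'
from h import *
goal([.4854,.1345,.039],-9)
snap('wrist','w2',None,1.5)
E
```

```text
pos [0.4864 0.1276 0.2307] T 1.4 w 0.0852 F [-0.9  0.3 -0.4] shift [  -1.     6.9 -191.7] turn [ 0.07 -0.03  0.43] other [-0.000e+00 -1.000e-01 -1.796e+02] q1,q7 [-0.8  -0.43]
```

View pics/w2.png

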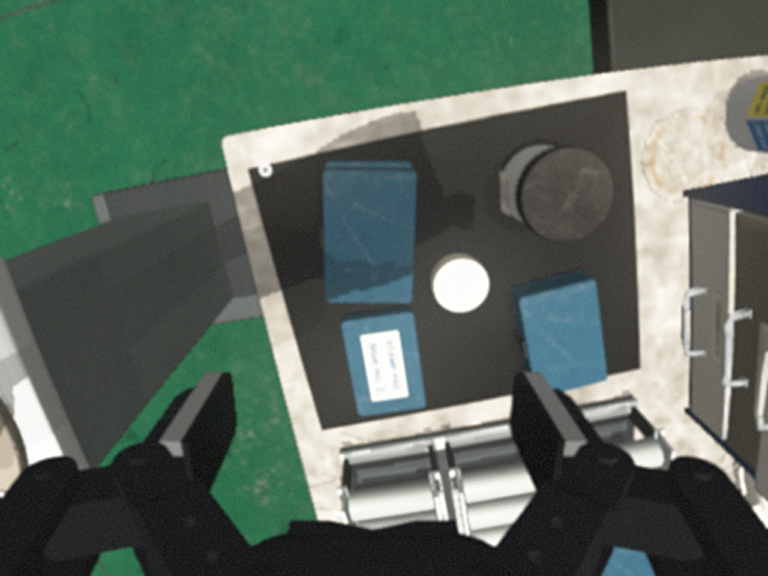

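The wrist view shows the stack top with corners at about (324,169), (415,171), (413,304) and (323,301), aligned with the tool. The single case's top corners are (518,293), (596,280), (607,378) and (529,392).

```bash
python3 - <<'E'
from h import *
def rect(n,l,z):
    P=ray('w2',(np.array(l,float)+.5)/1.5-.5,z); c=P.mean(0)
    d=(P[0]-P[3])+(P[1]-P[2]); e=(P[1]-P[0])+(P[2]-P[3])
    print(n,c.round(4),np.linalg.norm(d)/2,np.linalg.norm(e)/2,np.degrees(np.arctan2(-d[0],d[1])),np.degrees(np.arctan2(e[1],e[0])))
rect('stack',[(324,169),(415,171),(413,304),(323,301)],.059)
rect('single',[(518,293),(596,280),(607,378),(529,392)],.031)
rect('pad',[(342,322),(414,313),(426,407),(357,416)],.021)
E
```

```text
stack [0.4846 0.1372 0.059 ] 0.08968011787033783 0.06005692627393851 -10.172663422335768 -11.049849033605014
single [0.6203 0.0291 0.031 ] 0.08663263113465206 0.06255737277945955 3.8599291584750737 0.7525108387997838
pad [0.4783 0.0229 0.021 ] 0.08597250294037784 0.05769540709684523 -1.612163338398969 -1.2765666961925297
```

move_arm([
  {"tx": -1, "ty": 8, "tz": -60, "ax": 0, "ay": 0, "az": 0, "gripper": 1},
  {"tx": -1, "ty": 8, "tz": -120, "ax": 0, "ay": 0, "az": 0, "gripper": 1},
  {"tx": -1, "ty": 8, "tz": -165, "ax": 0, "ay": 0, "az": 0, "gripper": 1},
  {"tx": -1, "ty": 8, "tz": -191, "ax": 0, "ay": 0, "az": 0, "gripper": 1},
  {"tx": -1, "ty": 8, "tz": -191, "ax": 0, "ay": 0, "az": 0, "gripper": 1},
])

```text
time: 2.08
eef_pos: [0.4824, 0.1392, 0.0377]
tool_rot: [-1.159, 1.565, -2.888]
contact_force: [-0.4, 0.3, -0.5]
width: 0.0854
```

move_arm([
  {"tx": 0, "ty": 0, "tz": 0, "ax": 0, "ay": 0, "az": 0, "gripper": -1},
  {"tx": 0, "ty": 0, "tz": 0, "ax": 0, "ay": 0, "az": 0, "gripper": -1},
  {"tx": 0, "ty": 0, "tz": 0, "ax": 0, "ay": 0, "az": 0, "gripper": -1},
  {"tx": 0, "ty": 0, "tz": 0, "ax": 0, "ay": 0, "az": 0, "gripper": -1},
], newtons=40)

```text
time: 2.58
eef_pos: [0.4832, 0.1403, 0.0392]
tool_rot: [-1.524, 1.567, 3.031]
contact_force: [-2.3, 0.7, 7.3]
width: 0.0599
```

move_arm([
  {"tx": 0, "ty": 0, "tz": 0, "ax": 0, "ay": 0, "az": 0, "gripper": -1},
  {"tx": 0, "ty": 0, "tz": 30, "ax": 0, "ay": 0, "az": 0, "gripper": -1},
  {"tx": 0, "ty": 0, "tz": 85, "ax": 0, "ay": 0, "az": 0, "gripper": -1},
  {"tx": 0, "ty": 0, "tz": 110, "ax": 0, "ay": 0, "az": 0, "gripper": -1},
])

```text
time: 3.08
eef_pos: [0.4843, 0.1404, 0.1519]
tool_rot: [-2.681, 1.569, 1.874]
contact_force: [0.6, 0.6, -1.5]
width: 0.06
```

```bash
python3 - <<'E'
from h import *
goal([.56,-.12,.15],1.7,8)
snap('scene','s2',(130,160,386,352),3)
snap('wrist','w3',None,1.5)
E
```

```text
pos [0.4843 0.1404 0.1519] T 3.08 w 0.06 F [ 0.6  0.6 -1.5] shift [  75.7 -260.4   -1.9] turn [ 7.88 -0.56 10.71] other [   0.7   12.  -168.9] q1,q7 [-0.79 -0.36]
```

View pics/s2.png

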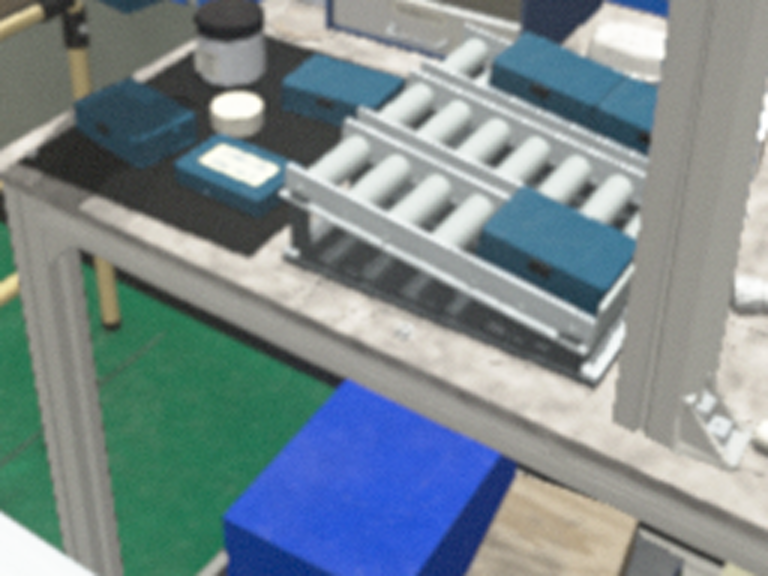

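The top case is lifted and the lower one stays on the mat. Next I'll carry it to lane c (origin about (0.5624, -0.184), yaw 1.7°), tilted by 8°.

move_arm([
  {"tx": 18, "ty": -60, "tz": 0, "ax": 1.6, "ay": 0, "az": 2.2, "gripper": -1},
  {"tx": 36, "ty": -120, "tz": 0, "ax": 3.2, "ay": 0, "az": 4.4, "gripper": -1},
  {"tx": 54, "ty": -180, "tz": 0, "ax": 5, "ay": -0.3, "az": 6.6, "gripper": -1},
  {"tx": 72, "ty": -235, "tz": 0, "ax": 7, "ay": -0.5, "az": 9, "gripper": -1},
  {"tx": 76, "ty": -250, "tz": 0, "ax": 7.9, "ay": -0.6, "az": 10.7, "gripper": -1},
])

```text
time: 3.8
eef_pos: [0.5605, -0.1149, 0.1508]
tool_rot: [3.13, 1.431, 1.582]
contact_force: [0.7, 1.8, -2.4]
width: 0.0601
```

move_arm([
  {"tx": 0, "ty": 0, "tz": -10, "ax": 0, "ay": 0, "az": 0, "gripper": -1},
])

```text
time: 3.92
eef_pos: [0.5604, -0.117, 0.1398]
tool_rot: [3.13, 1.432, 1.579]
contact_force: [0.2, 0.3, -2.3]
width: 0.0599
```

```bash
python3 - <<'E'
from h import *
goal([.5602,-.110,.0785],1.7,8)
snap('wrist','w4',None,1.5)
E
```

```text
pos [ 0.5604 -0.117   0.1398] T 3.92 w 0.0599 F [ 0.2  0.3 -2.3] shift [ -0.2   7.  -61.3] turn [0.03 0.09 0.58] other [  -0.5   24.9 -177.7] q1,q7 [-0.15  0.52]
```

View pics/w4.png

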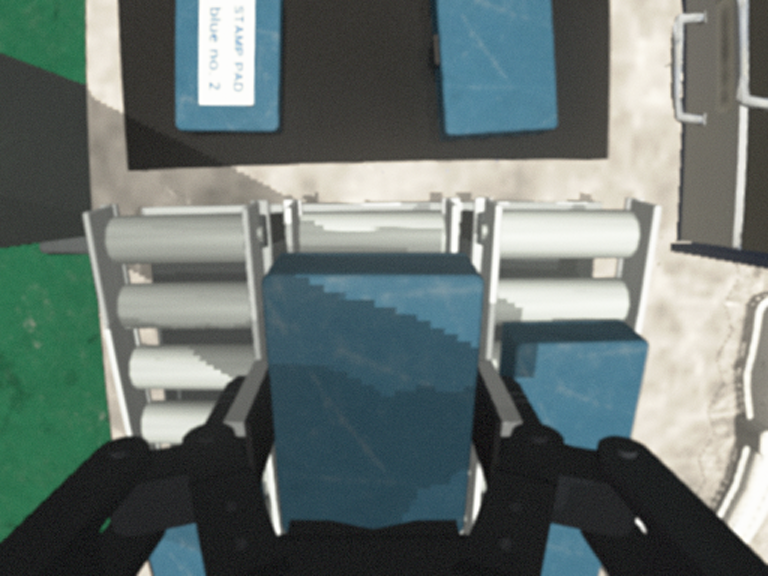

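The wrist view shows the held case centred and square over the middle lane. The lane's inner guide ends are at about (297,202) and (443,202).

```bash
cat >> h.py <<'E'
YAW=1.7; O={'c':np.array([.5624,-.184,0]),'b':np.array([.5624,-.184,0])-.092*np.array([np.cos(np.radians(1.7)),np.sin(np.radians(1.7)),0])}
def lane(l,p): return O[l]+Ro.from_euler('z',YAW,degrees=True).apply(p)
E
python3 - <<'E'
from h import *
for l in 'cb':
  P=[lane(l,p) for p in [(-.035,.121,.081),(.035,.121,.081)]]; print(l,(proj('w4',P)*1.5).round(0))
P=ray('w4',(np.array([(297,202),(443,202)])+.5)/1.5-.5,.081); print(P)
# held case top corners: 28mm above bottom: in tool frame 20mm behind TCP
c,R,t=pose('w4'); R0=Ro.from_euler('xyz',c['rot'])
Q=[c['pos']+R0.apply([-.020,a,b]) for a in(-.032,.032) for b in (-.0455,.0455)]
print((proj('w4',Q)*1.5).round(0))
E
```

```text
c [[291. 211.]
 [453. 210.]]
b [[ 88. 216.]
 [241. 212.]]
[[ 0.52630412 -0.06003845  0.081     ]
 [ 0.58913751 -0.05879643  0.081     ]]
[[252. 262.]
 [276. 530.]
 [496. 262.]
 [471. 530.]]
```

```bash
python3 - <<'E'
from h import *
from scipy.optimize import least_squares
c,R,t=pose('w4'); R0=Ro.from_euler('xyz',c['rot'])
L=Ro.from_euler('z',1.1,degrees=True)*Ro.from_euler('x',8,degrees=True)
for h in (.0305,.032):
  def pts(p):
    C=c['pos']+np.array([p[0],p[1],p[2]])
    rot=L*Ro.from_euler('x',p[3])
    tr=rot.apply([(-h,.0455,.014),(h,.0455,.014),(-h,.0455,-.014),(h,.0455,-.014),(-h,-.03,.014),(h,-.03,.014)])+C
    return proj('w4',tr)*1.5
  def f(p):
    q=pts(p); r=[q[0]-(265,275),q[1]-(482,275)]
    rb=[q[2][1]-254,q[3][1]-254]
    xl=np.interp(q[4][1],[275,525],[265,276])-q[4][0]; xr=np.interp(q[5][1],[275,525],[482,472])-q[5][0]
    return np.r_[np.ravel(r),rb,xl,xr]
  s=least_squares(f,[0,0,.006,0]); print(h,(s.x[:3]*1000).round(1),np.degrees(s.x[3]).round(1),s.fun.round(1))
E
```

```text
0.0305 [ 0.1 -6.2  3.7] -4.4 [-2.1 -1.4  2.9 -1.3  1.6  1.7 -2.3  3.2]
0.032 [ 0.1 -7.  -3.1] -3.9 [-2.1 -1.4  2.9 -1.3  1.6  1.8 -2.4  3.3]
```

move_arm([
  {"tx": 0, "ty": 8, "tz": -25, "ax": 3, "ay": 0, "az": 0.6, "gripper": -1},
  {"tx": 0, "ty": 8, "tz": -45, "ax": 3, "ay": 0, "az": 0.6, "gripper": -1},
  {"tx": 0, "ty": 8, "tz": -54, "ax": 3, "ay": 0, "az": 0.6, "gripper": -1},
  {"tx": 0, "ty": 8, "tz": -56, "ax": 3, "ay": 0, "az": 0.6, "gripper": -1},
  {"tx": 0, "ty": 8, "tz": -56, "ax": 3, "ay": 0, "az": 0.6, "gripper": -1},
])

```text
time: 4.6
eef_pos: [0.5593, -0.1075, 0.0823]
tool_rot: [3.141, 1.379, 1.601]
contact_force: [-1.4, 0.6, -0.9]
width: 0.06
```

move_arm([
  {"tx": 0, "ty": 0, "tz": -2, "ax": 0, "ay": 0, "az": 0, "gripper": -1},
  {"tx": 0, "ty": 0, "tz": -2, "ax": 0, "ay": 0, "az": 0, "gripper": -1},
])

```text
time: 4.85
eef_pos: [0.5596, -0.1075, 0.0807]
tool_rot: [3.136, 1.38, 1.597]
contact_force: [0.4, -0.3, -0.8]
width: 0.0599
```

```bash
python3 - <<'E'
from h import *
goal([.5602,-.108,.0785],1.7,11)
E
```

```text
pos [ 0.5596 -0.1075  0.0807] T 4.85 w 0.0599 F [ 0.4 -0.3 -0.8] shift [ 0.6 -0.5 -2.2] turn [ 0.04  0.06 -0.12] other [  1.  -34.2 176.6] q1,q7 [-0.08  0.63]
```

move_arm([
  {"tx": 0, "ty": 0, "tz": -1.5, "ax": 0, "ay": 0, "az": 0, "gripper": -1},
  {"tx": 0, "ty": 0, "tz": -1.5, "ax": 0, "ay": 0, "az": 0, "gripper": -1},
])

```text
time: 5.1
eef_pos: [0.5598, -0.1076, 0.0794]
tool_rot: [3.134, 1.38, 1.595]
contact_force: [0.2, -0.5, -1.5]
width: 0.0597
```

move_arm([
  {"tx": 0, "ty": 0, "tz": 0, "ax": 0, "ay": 0, "az": 0, "gripper": 0.75},
  {"tx": 0, "ty": 0, "tz": 0, "ax": 0, "ay": 0, "az": 0, "gripper": 0.75},
  {"tx": 0, "ty": 0, "tz": 0, "ax": 0, "ay": 0, "az": 0, "gripper": 0.75},
  {"tx": 0, "ty": 0, "tz": 20, "ax": 0, "ay": 0, "az": 0, "gripper": 0.75},
  {"tx": 0, "ty": 0, "tz": 65, "ax": 0, "ay": 0, "az": 0, "gripper": 0.75},
])

```text
time: 5.72
eef_pos: [0.5586, -0.1073, 0.1447]
tool_rot: [-3.131, 1.379, 1.613]
contact_force: [0.4, 0.5, 1.1]
width: 0.0748
```

```bash
python3 - <<'E'
from h import *
goal([.4846,.1385,.15],-9.5)
snap('wrist','w5',None,1.5)
E
```

```text
pos [ 0.5586 -0.1073  0.1447] T 5.72 w 0.0748 F [0.4 0.5 1.1] shift [-74.  245.8   5.3] turn [-10.97   0.62 -11.26] other [ -0.9 -16.2 168. ] q1,q7 [-0.12  0.56]
```

View pics/w5.png

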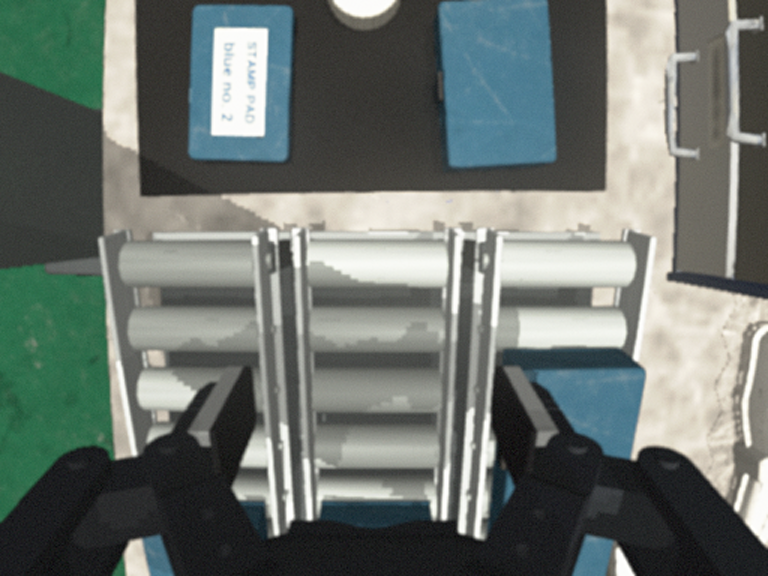

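The case was released and rolled to the stop: its rear edge is at about row 500, level with lane b's front case. The single case comes next, and I'll refine its pose from this picture.

```bash
python3 - <<'E'
from h import *
P=ray('w5',(np.array([(439,5),(548,0),(556,162),(449,167)])+.5)/1.5-.5,.031); print(P.round(4))
print(P.mean(0), np.degrees(np.arctan2(-(P[1]-P[2])[0],(P[1]-P[2])[1])),np.degrees(np.arctan2(*(P[2]-P[3])[[1,0]])))
goal([.622,.026,.15],4.5)
E
```

```text
[[ 0.5882  0.0634  0.031 ]
 [ 0.648   0.0698  0.031 ]
 [ 0.6562 -0.0183  0.031 ]
 [ 0.5969 -0.0236  0.031 ]]
[0.62233954 0.02283818 0.031     ] 5.3579841050477635 5.15897938007856
pos [ 0.5625 -0.1088  0.1516] T 5.78 w 0.0746 F [ 1.2 -1.6  3.3] shift [ 59.5 134.8  -1.6] turn [-10.9   -0.12   2.71] other [  -0.2   16.8 -176.5] q1,q7 [-0.12  0.56]
```

move_arm([
  {"tx": 22, "ty": 50, "tz": 0, "ax": -4, "ay": 0, "az": 1, "gripper": 1},
  {"tx": 44, "ty": 100, "tz": 0, "ax": -8, "ay": 0, "az": 2, "gripper": 1},
  {"tx": 60, "ty": 132, "tz": -20, "ax": -10.9, "ay": -0.1, "az": 3.3, "gripper": 1},
  {"tx": 60, "ty": 132, "tz": -60, "ax": -10.9, "ay": -0.1, "az": 3.3, "gripper": 1},
  {"tx": 60, "ty": 132, "tz": -60, "ax": -10.9, "ay": -0.1, "az": 3.3, "gripper": 1},
])

```text
time: 6.4
eef_pos: [0.6206, 0.0237, 0.0901]
tool_rot: [-1.514, 1.565, -2.995]
contact_force: [0.9, 0.6, -0.4]
width: 0.0858
```

```bash
python3 - <<'E'
from h import *
goal([.6223,.0235,.0115],5.1)
E
```

```text
pos [0.6206 0.0237 0.0901] T 6.4 w 0.0858 F [ 0.9  0.6 -0.4] shift [  1.7  -0.2 -78.6] turn [ 0.05 -0.34 -0.05] other [5.0e-01 1.0e-01 1.8e+02] q1,q7 [-0.44  0.22]
```

move_arm([
  {"tx": 1.5, "ty": 0, "tz": -45, "ax": 0, "ay": -0.3, "az": 0, "gripper": 1},
  {"tx": 1.5, "ty": 0, "tz": -70, "ax": 0, "ay": -0.3, "az": 0, "gripper": 1},
  {"tx": 1.5, "ty": 0, "tz": -78, "ax": 0, "ay": -0.3, "az": 0, "gripper": 1},
  {"tx": 1.5, "ty": 0, "tz": -78, "ax": 0, "ay": -0.3, "az": 0, "gripper": 1},
])

```text
time: 6.9
eef_pos: [0.623, 0.0229, 0.0136]
tool_rot: [0.614, 1.57, -0.868]
contact_force: [-0.1, 0.0, 0.7]
width: 0.0854
```

move_arm([
  {"tx": 0, "ty": 0, "tz": 0, "ax": 0, "ay": 0, "az": 0, "gripper": -1},
  {"tx": 0, "ty": 0, "tz": 0, "ax": 0, "ay": 0, "az": 0, "gripper": -1},
  {"tx": 0, "ty": 0, "tz": 0, "ax": 0, "ay": 0, "az": 0, "gripper": -1},
  {"tx": 0, "ty": 0, "tz": 0, "ax": 0, "ay": 0, "az": 0, "gripper": -1},
  {"tx": 0, "ty": 0, "tz": 0, "ax": 0, "ay": 0, "az": 0, "gripper": -1},
], newtons=60)

```text
time: 7.52
eef_pos: [0.6244, 0.0226, 0.0159]
tool_rot: [1.334, 1.567, -0.149]
contact_force: [-2.2, -0.6, 8.7]
width: 0.0593
```

move_arm([
  {"tx": 0, "ty": 0, "tz": 30, "ax": 0, "ay": 0, "az": 0, "gripper": -1},
  {"tx": 0, "ty": 0, "tz": 85, "ax": 0, "ay": 0, "az": 0, "gripper": -1},
  {"tx": 0, "ty": 0, "tz": 125, "ax": 0, "ay": 0, "az": 0, "gripper": -1},
  {"tx": 0, "ty": 0, "tz": 130, "ax": 0, "ay": 0, "az": 0, "gripper": -1},
])

```text
time: 8.02
eef_pos: [0.6266, 0.0224, 0.1499]
tool_rot: [1.543, 1.56, 0.06]
contact_force: [0.3, -0.0, -1.8]
width: 0.0594
```

```bash
python3 - <<'E'
from h import *
print(lane('c',[0,.075,.08]),lane('b',[0,.075,.08]))
goal(lane('c',[0,.075,.14]),1.7,8)
E
```

```text
[ 0.56017503 -0.10903301  0.08      ] [ 0.46821552 -0.1117623   0.08      ]
pos [0.6266 0.0224 0.1499] T 8.03 w 0.0594 F [ 0.3 -0.  -1.8] shift [ -66.4 -131.5   -9.9] turn [ 7.97  1.07 -3.28] other [ -0.2 -12.3 176.2] q1,q7 [-0.47  0.19]
```

move_arm([
  {"tx": -25, "ty": -50, "tz": 0, "ax": 3, "ay": 0.4, "az": -1.2, "gripper": -1},
  {"tx": -50, "ty": -100, "tz": 0, "ax": 6, "ay": 0.8, "az": -2.5, "gripper": -1},
  {"tx": -66, "ty": -131, "tz": 0, "ax": 8, "ay": 1, "az": -3.3, "gripper": -1},
  {"tx": -66, "ty": -131, "tz": -35, "ax": 8, "ay": 1, "az": -3.3, "gripper": -1},
  {"tx": -66, "ty": -131, "tz": -50, "ax": 8, "ay": 1, "az": -3.3, "gripper": -1},
])

```text
time: 8.65
eef_pos: [0.5589, -0.1085, 0.0979]
tool_rot: [-3.126, 1.43, 1.615]
contact_force: [-0.4, 1.2, -2.2]
width: 0.0591
```

```bash
python3 - <<'E'
from h import *
goal(lane('c',[0,.075,.0835]),1.7,8)
snap('wrist','w6',None,1.5)
E
```

```text
pos [ 0.5589 -0.1085  0.0979] T 8.65 w 0.0591 F [-0.4  1.2 -2.2] shift [  1.3  -0.5 -14.4] turn [-0.07 -0.13  0.07] other [  -0.9   25.1 -178.1] q1,q7 [-0.13  0.56]
```

View pics/w6.png

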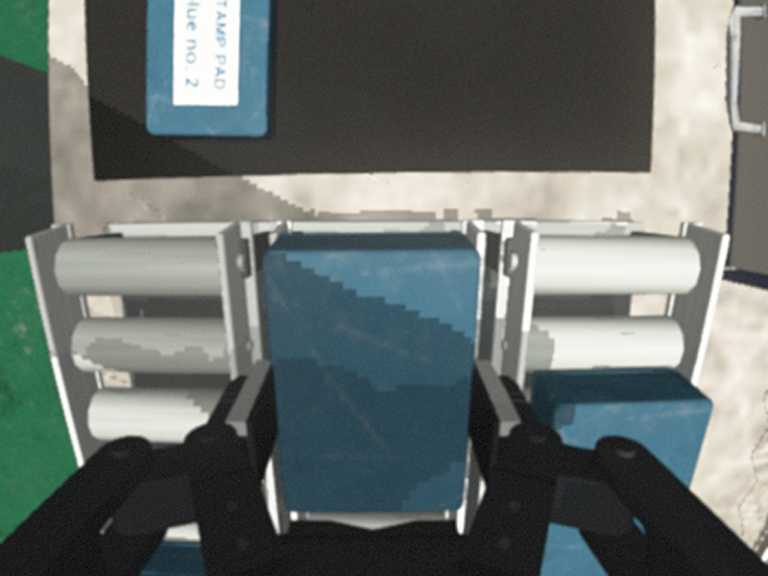

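The held case is square over the lane, with top corners at (265,248), (478,248), (464,511) and (277,511).

```bash
python3 - <<'E'
from h import *
from scipy.optimize import least_squares
c,R,t=pose('w6'); L=Ro.from_euler('z',1.7,degrees=True)*Ro.from_euler('x',8,degrees=True)
obs=np.array([(265,248),(478,248),(464,511),(277,511)])
h=.0310
def f(p): 
    X=(L*Ro.from_euler('x',p[3])).apply([(-h,.0455,.014),(h,.0455,.014),(h,-.0455,.014),(-h,-.0455,.014)])+c['pos']+p[:3]
    return (proj('w6',X)*1.5-obs).ravel()
s=least_squares(f,[0,0,.006,0]); print((s.x[:3]*1000).round(1),np.degrees(s.x[3]).round(1),s.fun.round(1))
E
```

```text
[-0.8  0.3 -4.9] -4.0 [-1.1 -0.6 -0.2 -0.7 -1.9  0.9  3.6  0.6]
```

move_arm([
  {"tx": 1, "ty": 0, "tz": -5, "ax": 2.5, "ay": 0, "az": 0, "gripper": -1},
  {"tx": 1, "ty": 0, "tz": -9, "ax": 2.5, "ay": 0, "az": 0, "gripper": -1},
  {"tx": 1, "ty": 0, "tz": -9, "ax": 2.5, "ay": 0, "az": 0, "gripper": -1},
])

```text
time: 9.07
eef_pos: [0.5596, -0.107, 0.0875]
tool_rot: [-3.125, 1.386, 1.618]
contact_force: [-1.4, -0.6, -0.7]
width: 0.0593
```

move_arm([
  {"tx": 0, "ty": 0, "tz": -2.5, "ax": 0, "ay": 0, "az": 0, "gripper": -1},
  {"tx": 0, "ty": 0, "tz": -2.5, "ax": 0, "ay": 0, "az": 0, "gripper": -1},
])

```text
time: 9.32
eef_pos: [0.5598, -0.1064, 0.0852]
tool_rot: [-3.127, 1.386, 1.618]
contact_force: [-0.1, 0.2, -1.1]
width: 0.059
```

move_arm([
  {"tx": 0, "ty": 0, "tz": -2, "ax": 0, "ay": 0, "az": 0, "gripper": -1},
  {"tx": 0, "ty": 0, "tz": -2, "ax": 0, "ay": 0, "az": 0, "gripper": -1},
])

```text
time: 9.57
eef_pos: [0.56, -0.1065, 0.0834]
tool_rot: [-3.129, 1.387, 1.615]
contact_force: [0.1, 0.1, 0.2]
width: 0.0591
```

move_arm([
  {"tx": 0, "ty": 0, "tz": -1, "ax": 0, "ay": 0, "az": 0, "gripper": -1},
  {"tx": 0, "ty": 0, "tz": -1, "ax": 0, "ay": 0, "az": 0, "gripper": 0.75},
  {"tx": 0, "ty": 0, "tz": -1, "ax": 0, "ay": 0, "az": 0, "gripper": 0.75},
  {"tx": 0, "ty": 0, "tz": -1, "ax": 0, "ay": 0, "az": 0, "gripper": 0.75},
  {"tx": 0, "ty": 0, "tz": 20, "ax": 0, "ay": 0, "az": 0, "gripper": 0.75},
])

```text
time: 10.2
eef_pos: [0.5588, -0.1061, 0.1028]
tool_rot: [-3.111, 1.386, 1.633]
contact_force: [0.5, 0.1, 0.7]
width: 0.0744
```

move_arm([
  {"tx": 0, "ty": 0, "tz": 50, "ax": 0, "ay": 0, "az": 0, "gripper": 0.75},
  {"tx": 0, "ty": 30, "tz": 80, "ax": -3, "ay": 0, "az": -3, "gripper": 0.75},
  {"tx": -20, "ty": 90, "tz": 80, "ax": -7, "ay": 0, "az": -7, "gripper": 1},
  {"tx": -40, "ty": 130, "tz": 90, "ax": -10, "ay": 0, "az": -10, "gripper": 1},
])

```text
time: 10.7
eef_pos: [0.5183, 0.0266, 0.1943]
tool_rot: [2.645, 1.559, 0.931]
contact_force: [0.5, -0.2, -0.0]
width: 0.0854
```

```bash
python3 - <<'E'
from h import *
goal([.485,.1365,.08],-9.5)
snap('wrist','w7',None,1.5)
E
```

```text
pos [0.5183 0.0266 0.1943] T 10.7 w 0.0854 F [ 0.5 -0.2 -0. ] shift [ -33.3  109.9 -114.3] turn [-0.55  0.42 -1.29] other [ -0.7  -0.9 178.7] q1,q7 [-0.58 -0.13]
```

View pics/w7.png

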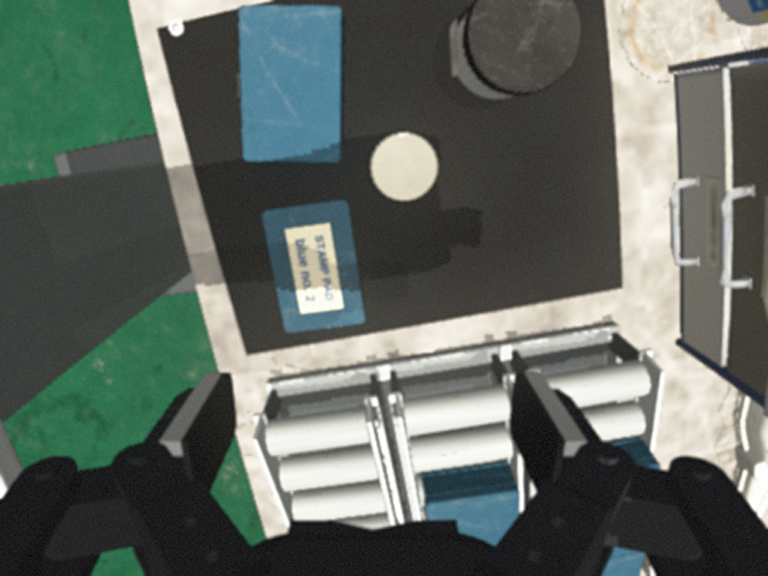

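Lane c's second case has rolled down, with its rear edge at row 480. The last spare's top corners are at (239,7), (341,6), (340,161) and (243,162).

```bash
python3 - <<'E'
from h import *
P=ray('w7',(np.array([(239,7),(341,6),(340,161),(243,162)])+.5)/1.5-.5,.031); print(P.mean(0).round(4))
d=P[0]-P[3]+P[1]-P[2]; e=P[1]-P[0]+P[2]-P[3]
print(np.linalg.norm(d)/2,np.linalg.norm(e)/2,np.degrees(np.arctan2(-d[0],d[1])),np.degrees(np.arctan2(e[1],e[0])))
P=ray('w7',(np.array([(430,507),(518,494)])+.5)/1.5-.5,.095); print(P)
goal([*P.mean(0)[:2],.08],-9.5)
E
```

```text
[0.4851 0.1391 0.031 ]
0.0892021221909581 0.05993308960860381 -9.652697565736375 -8.399026192523094
[[ 0.53340545 -0.12128003  0.095     ]
 [ 0.58910569 -0.12041317  0.095     ]]
pos [0.5163 0.0348 0.1947] T 10.75 w 0.0853 F [-2.5  4.9 -0.6] shift [  45.  -155.6 -114.7] turn [-0.66  0.32 -1.68] other [ -0.5  -1.  178.3] q1,q7 [-0.59 -0.14]
```

move_arm([
  {"tx": -16, "ty": 52, "tz": -30, "ax": -0.6, "ay": 0.3, "az": -1, "gripper": 1},
  {"tx": -31, "ty": 103, "tz": -60, "ax": -0.6, "ay": 0.3, "az": -1.5, "gripper": 1},
  {"tx": -31, "ty": 103, "tz": -105, "ax": -0.6, "ay": 0.3, "az": -1.5, "gripper": 1},
  {"tx": -31, "ty": 103, "tz": -105, "ax": -0.6, "ay": 0.3, "az": -1.5, "gripper": 1},
])

```text
time: 11.25
eef_pos: [0.4832, 0.1376, 0.0883]
tool_rot: [-1.15, 1.566, -2.882]
contact_force: [0.1, -0.6, 0.9]
width: 0.0858
```

```bash
python3 - <<'E'
from h import *
goal([.485,.1385,.0115],-9.3)
E
```

```text
pos [0.4832 0.1376 0.0883] T 11.25 w 0.0858 F [ 0.1 -0.6  0.9] shift [  1.8   0.9 -76.8] turn [ 0.07 -0.27 -0.07] other [4.000e-01 1.000e-01 1.799e+02] q1,q7 [-0.73 -0.31]
```

move_arm([
  {"tx": 1.5, "ty": 1, "tz": -45, "ax": 0, "ay": -0.3, "az": 0, "gripper": 1},
  {"tx": 1.5, "ty": 1, "tz": -70, "ax": 0, "ay": -0.3, "az": 0, "gripper": 1},
  {"tx": 1.5, "ty": 1, "tz": -76, "ax": 0, "ay": -0.3, "az": 0, "gripper": 1},
  {"tx": 1.5, "ty": 1, "tz": -76, "ax": 0, "ay": -0.3, "az": 0, "gripper": 1},
])

```text
time: 11.75
eef_pos: [0.4862, 0.1381, 0.0139]
tool_rot: [1.53, 1.568, -0.204]
contact_force: [-0.8, 0.5, 0.2]
width: 0.0854
```

move_arm([
  {"tx": 0, "ty": 0, "tz": 0, "ax": 0, "ay": 0, "az": 0, "gripper": -1},
  {"tx": 0, "ty": 0, "tz": 0, "ax": 0, "ay": 0, "az": 0, "gripper": -1},
  {"tx": 0, "ty": 0, "tz": 0, "ax": 0, "ay": 0, "az": 0, "gripper": -1},
  {"tx": 0, "ty": 0, "tz": 0, "ax": 0, "ay": 0, "az": 0, "gripper": -1},
  {"tx": 0, "ty": 0, "tz": 0, "ax": 0, "ay": 0, "az": 0, "gripper": -1},
], newtons=60)

```text
time: 12.38
eef_pos: [0.4873, 0.1382, 0.0159]
tool_rot: [1.905, 1.566, 0.171]
contact_force: [-3.1, -0.8, 14.7]
width: 0.0593
```

move_arm([
  {"tx": 0, "ty": 0, "tz": 30, "ax": 0, "ay": 0, "az": 0, "gripper": -1},
  {"tx": 0, "ty": 0, "tz": 85, "ax": 0, "ay": 0, "az": 0, "gripper": -1},
  {"tx": 0, "ty": 0, "tz": 125, "ax": 0, "ay": 0, "az": 0, "gripper": -1},
  {"tx": 0, "ty": 0, "tz": 130, "ax": 0, "ay": 0, "az": 0, "gripper": -1},
])

```text
time: 12.88
eef_pos: [0.4891, 0.1389, 0.1491]
tool_rot: [2.113, 1.56, 0.379]
contact_force: [-0.1, -0.8, -2.6]
width: 0.0588
```

```bash
python3 - <<'E'
from h import *
goal(lane('b',[0,.075,.14]),1.7,8)
E
```

```text
pos [0.4891 0.1389 0.1491] T 12.88 w 0.0588 F [-0.1 -0.8 -2.6] shift [ -20.9 -250.6   -9.1] turn [ 7.71  0.02 11.07] other [   1.6   12.2 -168.6] q1,q7 [-0.78 -0.36]
```

move_arm([
  {"tx": -5, "ty": -60, "tz": 0, "ax": 1.6, "ay": 0, "az": 2.2, "gripper": -1},
  {"tx": -10, "ty": -120, "tz": 0, "ax": 3.2, "ay": 0, "az": 4.4, "gripper": -1},
  {"tx": -15, "ty": -180, "tz": 0, "ax": 5, "ay": 0, "az": 6.6, "gripper": -1},
  {"tx": -20, "ty": -235, "tz": 0, "ax": 7, "ay": 0, "az": 9, "gripper": -1},
  {"tx": -21, "ty": -250, "tz": -10, "ax": 7.7, "ay": 0, "az": 11, "gripper": -1},
])

```text
time: 13.5
eef_pos: [0.4671, -0.1158, 0.1389]
tool_rot: [3.136, 1.432, 1.587]
contact_force: [0.7, 1.2, -1.8]
width: 0.0593
```

move_arm([
  {"tx": 0, "ty": 3, "tz": -20, "ax": 0, "ay": 0, "az": 0, "gripper": -1},
  {"tx": 0, "ty": 3, "tz": -40, "ax": 0, "ay": 0, "az": 0, "gripper": -1},
  {"tx": 0, "ty": 3, "tz": -40, "ax": 0, "ay": 0, "az": 0, "gripper": -1},
])

```text
time: 13.88
eef_pos: [0.4652, -0.1125, 0.0972]
tool_rot: [-3.116, 1.432, 1.619]
contact_force: [-0.1, 1.0, -1.4]
width: 0.0587
```

```bash
python3 - <<'E'
from h import *
goal(lane('b',[0,.075,.0885]),1.7,10.5)
E
```

```text
pos [ 0.4652 -0.1125  0.0972] T 13.88 w 0.0587 F [-0.1  1.  -1.4] shift [ 3.   0.8 -8.7] turn [ 2.53 -0.14  0.42] other [  -1.1   28.8 -177.2] q1,q7 [-0.15  0.61]
```

move_arm([
  {"tx": 3, "ty": 1, "tz": -4, "ax": 2.5, "ay": 0, "az": 0.4, "gripper": -1},
  {"tx": 3, "ty": 1, "tz": -8.5, "ax": 2.5, "ay": 0, "az": 0.4, "gripper": -1},
  {"tx": 3, "ty": 1, "tz": -8.5, "ax": 2.5, "ay": 0, "az": 0.4, "gripper": -1},
])

```text
time: 14.25
eef_pos: [0.468, -0.1115, 0.0886]
tool_rot: [-3.125, 1.389, 1.616]
contact_force: [-0.3, 0.3, -1.9]
width: 0.0589
```

move_arm([
  {"tx": 0, "ty": 0, "tz": -2.5, "ax": 0, "ay": 0, "az": 0, "gripper": -1},
  {"tx": 0, "ty": 0, "tz": -2.5, "ax": 0, "ay": 0, "az": 0, "gripper": -1},
])

```text
time: 14.5
eef_pos: [0.4679, -0.1111, 0.0862]
tool_rot: [-3.125, 1.389, 1.617]
contact_force: [-0.2, 0.2, -1.6]
width: 0.0587
```

move_arm([
  {"tx": 0, "ty": 0, "tz": -2, "ax": 0, "ay": 0, "az": 0, "gripper": -1},
  {"tx": 0, "ty": 0, "tz": -2, "ax": 0, "ay": 0, "az": 0, "gripper": -1},
])

```text
time: 14.75
eef_pos: [0.4678, -0.111, 0.0841]
tool_rot: [-3.124, 1.389, 1.619]
contact_force: [-0.0, 0.3, -1.6]
width: 0.0589
```

move_arm([
  {"tx": 0, "ty": 0, "tz": -1.5, "ax": 0, "ay": 0, "az": 0, "gripper": -1},
  {"tx": 0, "ty": 0, "tz": -1.5, "ax": 0, "ay": 0, "az": 0, "gripper": -1},
])

```text
time: 15.0
eef_pos: [0.468, -0.1113, 0.0827]
tool_rot: [-3.126, 1.389, 1.616]
contact_force: [0.3, -0.5, 1.0]
width: 0.0592
```

move_arm([
  {"tx": 0, "ty": 0, "tz": 0, "ax": 0, "ay": 0, "az": 0, "gripper": 0.75},
  {"tx": 0, "ty": 0, "tz": 0, "ax": 0, "ay": 0, "az": 0, "gripper": 0.75},
  {"tx": 0, "ty": 0, "tz": 0, "ax": 0, "ay": 0, "az": 0, "gripper": 0.75},
  {"tx": 0, "ty": 0, "tz": 20, "ax": 0, "ay": 0, "az": 0, "gripper": 0.75},
  {"tx": 0, "ty": 0, "tz": 60, "ax": 0, "ay": 0, "az": 0, "gripper": 0.75},
])

```text
time: 15.62
eef_pos: [0.4668, -0.1109, 0.1423]
tool_rot: [-3.106, 1.388, 1.636]
contact_force: [0.4, -0.3, 0.6]
width: 0.0747
```

move_arm([
  {"tx": 0, "ty": 60, "tz": 60, "ax": 0, "ay": 0, "az": 0, "gripper": 0.75},
  {"tx": 0, "ty": 120, "tz": 90, "ax": -5, "ay": 0, "az": 0, "gripper": 0.75},
  {"tx": 0, "ty": 180, "tz": 90, "ax": -10, "ay": 0, "az": 0, "gripper": 0.75},
  {"tx": 0, "ty": 240, "tz": 90, "ax": -10, "ay": 0, "az": 0, "gripper": 0.75},
  {"tx": 0, "ty": 290, "tz": 90, "ax": -10, "ay": 0, "az": 0, "gripper": 0.75},
])

```text
time: 16.25
eef_pos: [0.4665, 0.1721, 0.2329]
tool_rot: [-2.272, 1.557, 2.469]
contact_force: [1.6, -1.2, 0.6]
width: 0.0749
```

move_arm([
  {"tx": 0, "ty": 60, "tz": 0, "ax": 0, "ay": 0, "az": 0, "gripper": 0.75},
  {"tx": 0, "ty": 120, "tz": 0, "ax": 0, "ay": 0, "az": 0, "gripper": 0.75},
  {"tx": 0, "ty": 120, "tz": 0, "ax": 0, "ay": 0, "az": 0, "gripper": 0.75},
])

```text
time: 16.62
eef_pos: [0.4648, 0.2979, 0.2324]
tool_rot: [-2.326, 1.556, 2.424]
contact_force: [0.7, -0.6, 0.3]
width: 0.0745
```

```bash
python3 - <<'E'
from h import *
snap('top','top2',(142,130,372,262),3.4)
E
```

```text
(no output)
```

View pics/top2.png

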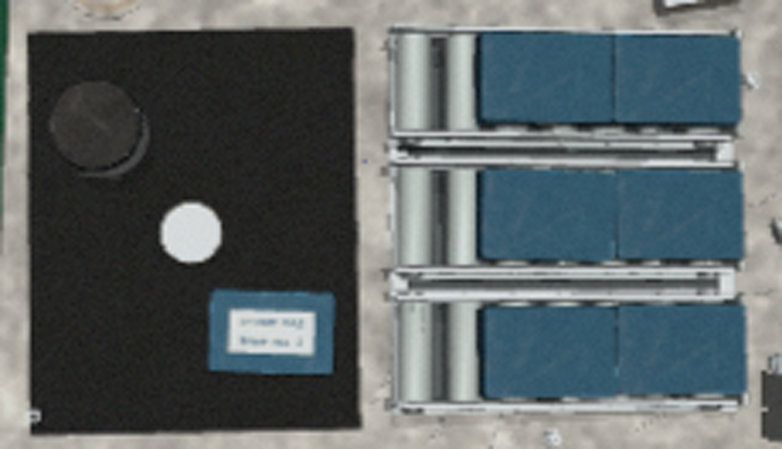

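All three lanes now hold two cases each, lined up at the same places (seams at about x = 615, rear edges at about 480). The pad (271,333), cap (191,232) and jar (97,126) are where they were at the start.

```bash
python3 -c "
from cell import bot
print(bot.sign_off())"
```

```text
the job is handed in; nothing more can be done
None
```

All three lanes now hold two cases each, and I handed the job in after about 17 s of robot time (limit 61 s). Sign-off gives no verdict, so I don't have a confirmed result.

- **What I did:** the top case of the stack and the single spare went into the empty lane c, and the lower case of the stack into lane b behind the case already there. I let each one go at the upper end, tilted to about the slope of the rollers, and it rolled down by itself.
- **Final check:** I compared the last top view with the first by eye. Both cases in each lane sit in the same places as in lane a, which was full from the start. The ink pad, jar and cap had not visibly moved. I did not measure the final case positions in millimetres, and the gripper was clear of everything.
- **What disagreed:** wrist-camera fits of the first two held cases showed them tilted about 4° in the grip and sitting lower than I expected. I compensated with 2.5–3° of extra tool tilt on all three and lowered each one gently, using the wrist force as a guide. The force also rose to 7–15 N each time the gripper closed on a case.
- **Budget and a refused move:** I viewed 11 pictures, one over the budget of 10. One wrist picture was wasted when my first move was refused for missing keys.

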